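# Draw the stuck decanter stopper with the tong

### The arm

A 6-joint arm with a two-finger parallel gripper is mounted at the origin on the work surface. World frame = base frame: x ahead of the robot, y to its left, z up, the work surface at z = 0. Lengths are in m, angles in degrees, forces in N, time in s.
With the tool pointing down it reaches from about 0.3 to 0.875 m from the base axis. Payload 6.4 kg.
Tool frame: the origin (TCP) lies midway between the tips of the shut fingers; the grasp point (between the pads) lies 19 mm behind it; z points along the fingers, y is the line along which they close (so a half turn about z gives the same grasp; the last joint's range is limited). The gripper opens to 85 mm and grips with 20 to 120 N. Pads are 22 mm wide; open, the fingers measure 114 mm over their backs; the gripper's body (76 mm by 85 mm) begins 54 mm behind the grasp point. The pads swing forward as they close: fully open they stand 13 mm farther back than shut.
Start: joints at [62.722, 10.359, 92.074, -0, 77.567, -11.82], TCP at [0.153, 0.554, 0.231] pointing down, gripper open.
Joint ranges: [-171.53, 171.53], [-51.25, 118.39], [17.06, 147.69], [-65.23, 245.23], [0, 150.52], [-178.68, 178.68]. Speed limits (degrees/s): [147.25, 147.25, 172.46, 180, 180, 180].

### API

Orientations are given as [roll, pitch, yaw] about the fixed x, y, z axes, in that order (R = Rz(yaw) Ry(pitch) Rx(roll)).
In Python, from cell import arm gives the robot as it stands. The module is installed in compiled form; this text tells all that it offers.
- The arm moves only by the tool carry_out, never from a script. Its argument "increments" is a list of rows, each a list of 6 numbers: the shift along the world's x, y, z in units of 40 mm (1.0 is 40 mm), then the turn, a rotation vector about the world's x, y, z in units of 6 degrees (1.0 is 6 degrees). In form: [[x, y, z, ax, ay, az], ...]. A call has exactly 5 rows; each row shifts and turns the commanded pose from where the row before left it; what a row does not reach is not made up. A row lasts 1/10 s, in which the tool goes at most 50 mm and 8.59 degrees, less where a joint would pass 70% of its speed; a pose out of reach is approached as far as the arm can. A call is refused whole if a number of a shift passes 1 or a number of a turn 1, either way. A call with a gripper value outside its range is refused whole. "gripper" is the finger opening in mm, from 0 to 85.4, set as the call begins (left out, the last holds). The fingers move at their own pace and stop on an object; "newtons" is the grip in N (left out, the last holds). Time passes only in rows, so rows that do not move let the fingers close, or fill a call up. It gives the time, the measured TCP pose, the force, the opening and the grip force at its end, in the units of the state.
- arm.read_state(): the state, without advancing time (a new reading comes with each control period).
- arm.grab_frame(name): name is "scene" or "top" or "wrist"; returns a dict with "image" (400x640x3 uint8, red, green, blue), "K" (3x3 intrinsics, pixels), "D" ([k1, k2, p1, p2, k3] as OpenCV has them; the pictures are not rectified), "view" (4x4, takes a point from world to camera coordinates); the wrist camera has in their place "mount" (4x4, takes a point from camera to tool coordinates, whose origin is the TCP and whose axes are the flange's). Camera axes: x right, y up, looking along -z (the intrinsics and any distortion apply to the point x, -y, -z); pixel columns grow to the right and rows downward; lengths in m; the calibration is good to about 2 mm. A picture is of the moment at which its call begins: read the wrist's pose just before it. There is no depth.
- arm.hand_in(): hands the job in; it is judged then, once.
Trained networks look in the newest picture that a camera, given by its name, has taken for a name from the list of things; names that differ only in an ending like _2 or _b are one class to them, and where a whole thing is asked for, a point or a joint stands for the part that bears it (a point fixed in the world has none). Each returns a list of dicts, best first, with "confidence" (0 to 1); they miss things now and then, are a little off and sometimes report something else, mostly with a low value. They report only what shows in the picture. A call takes as long as a camera call. They do not tell look-alikes from the thing itself.
- arm.search_frame(camera, name): "location" ([row, column] in pixels, amid what is visible of it).
- arm.regions_of(camera, name): "mask" (400x640 bool, what is visible of it) and "location" ([row, column] in pixels, amid what is visible of it).
The state is a dict: "clock": time; "joints": joint angles; "dq": joint speeds; "joint_efforts": joint torques, N m; "eef_pos": TCP position; "orientation": TCP orientation; "force": force on the tool from outside, world axes, zero at the start; "ft_torque": the same for the moment, N m; "grip_width": opening from 0.0 (shut) to 1.0 (fully open); "grip_force": force on a finger pad.
Only numpy, scipy, OpenCV 4.12 (cv2) and the standard library are available. Lean on these libraries where they do the work, as an engineer would, in place of code of your own. Each camera call takes 0.05 s, during which the arm holds its last target. There are 200 camera calls.

### The job

The glass stopper is stuck in the decanter: take the folded steel tong out of its spring clip on the cart's rail, hook its claws under the stopper's head and pull it straight up out of the neck. Set the stopper gently down, standing on its plug, on the marble coaster, and clip the tong back where it hung. Handle the stopper only with the tong, never with your fingers, and leave the decanter, coaster, glasses, ice mould and spoon where they stand.

Things in the scene. Friction and masses are not known exactly. Their poses are not given: they have to be found in the camera images.
- tong: Stiff one-piece folded steel tong, upright, 134 mm tall, 0.2 kg, 24 mm wide strip. Origin midway between its two claws, at their underside; z up, y from leg to leg, x along the strip's 24 mm width. Legs 76 mm apart inside, 82 outside, to z 46; shoulders slope in from z 46 to 64; handle 26 mm across along y, z 64 to 123; round fold to z 134.
- tong_claws (a point): Midway between the two claws, 2.5 mm above the tong's origin. The claws turn inward from the legs' feet: each 24 mm wide (x), 5 mm thick (z), inner ends 40 mm apart (y -20 and +20). The stopper's head passes between the legs along the tong's x while the claws pass either side of its waist.
- tong_grip (a point): Point on the tong's axis 109 mm above its origin: pinch the handle here from above, across its two outer faces (26 mm along y), fingertips clear of the clip's rollers. Grip it firmly (45 N or more): the clip and stopper pull below the grip and a weak grip lets the tong tilt. It may be lifted up to 2 mm off the ledge before it is pulled out.
- rack: Fixed dark steel clip rack on the brass rail at the cart's far side, open to its own -x (the robot). Origin on the cart top below the seated tong; y along the rail. A ledge 34 mm up (x -16 to +24 mm, 100 mm wide) carries the claws; a back plate stands at x +14 mm, up to 118 mm high, with a stop behind the handle.
- rack_clip (a point): Between the clip's two sprung white rollers (upright, 16 mm thick, 102 to 116 mm above the cart top, 20 mm either side), 17 mm in front of the rack's origin. They snap round the handle's front edges and give sideways. The tong leaves by a level pull to -x of 50 mm or more (about 3 to 7 N) and goes back by the same level push to +x; 3 mm off sideways still enters.
- rack_seat (a point): Point on the ledge's top, 34 mm above the cart top: the tong's origin is here when the tong is home in the clip, upright, its y along the rack's y.
- decanter: Squat clear-glass decanter, loose, 1.1 to 1.5 kg, 150 mm wide low down, narrowing to a neck 50 mm wide (57 mm at the lip); lip 125 mm above its origin, which is the centre of its underside; z up. Stands on the oak board.
- decanter_lip (a point): Centre of the decanter's mouth, level with its lip.
- stopper: Amber glass stopper, loose, 0.2 kg, 74 mm tall, round. Origin: centre of the plug's flat foot (30 mm wide); z up. Plug z 0 to 24 (33 mm wide at most); collar 44 mm wide, z 24 to 29, rests on the decanter's lip; waist 27 mm wide, z 30 to 48; domed head 60 mm wide, z 48 to 74, with a flat underside.
- stopper_head (a point): Centre of the flat underside of the stopper's head, 48 mm above its origin: the claws go under it, either side of the waist. A silicone ring in the neck grips the plug: it pops loose within about 8 mm of lift, at 6 to 10 N upward; the foot clears the lip after 24 mm.
- coaster: Round white marble coaster, loose, 0.3 kg, 110 mm wide, 10 mm thick. Origin: centre of its underside, on the oak board (board top 20 mm above the cart top).
- glass_a: Stemless wine glass, loose, 85 mm wide, 102 mm tall; origin at the centre of its underside. Leave it alone.
- glass_b: Second stemless wine glass, same size and origin. Leave it alone.
- ice_mould: Dark blue-grey silicone ice mould tray with six cells, 165 x 112 x 45 mm, origin at the centre of its underside. Leave it alone.
- bar_spoon: Steel bar spoon, 206 mm long, lying flat along its own x; origin on the board near its middle. Leave it alone.
There are look-alikes about, which are no part of the job. Of the things that look like the coaster, the larger one is meant.

How it is judged:
By the outcome, as a careful person would: the job done as asked, in the order asked, and still so for the second after the job is handed in, with the robot touching nothing.
It also fails if it takes over 69 s, if anything falls off the work surface, if the arm or the gripper's body presses on something with over 40 N, if the wrist force passes 120 N, or if a joint passes its speed limit or range.

## Working session

There is one attempt and no reset: what is moved stays moved. The work goes in short steps, Python scripts to look and compute and a tool call to move; the robot and the scene stay as the last step left them, time stands still between calls to the robot, and variables do not carry over. Pictures are saved under pics/ and viewed, at most 10 in all, crops included, and the job is handed in when it is done.

Besides the shell and the picture viewer there is one more tool, called after "Request:" as name(argument=value, ...) on one line, values as JSON. carry_out: Moves the arm, as the interface text tells. Its arguments: {"type":"object","properties":{"increments":{"type":"array","items":{"type":"array","items":{"type":"number"}}},"gripper":{"type":"number"},"newtons":{"type":"number"}},"required":["increments"]}

```bash
mkdir -p pics; cat > h.py <<'E'
import numpy as np, cv2
from scipy.spatial.transform import Rotation as R
from cell import arm
def grab(n):
    s=arm.read_state(); f=arm.grab_frame(n)
    if n=="wrist":
        T=np.eye(4);T[:3,:3]=R.from_euler('xyz',s["orientation"],degrees=True).as_matrix();T[:3,3]=s["eef_pos"]
        f["c2w"]=T@np.array(f["mount"])
    else: f["c2w"]=np.linalg.inv(np.array(f["view"]))
    return f
def ray(f,rc):
    p=cv2.undistortPoints(np.array([[[rc[1],rc[0]]]],float),np.array(f["K"],float),np.array(f["D"],float))[0,0]
    d=f["c2w"][:3,:3]@np.array([p[0],-p[1],-1]); return f["c2w"][:3,3],d/np.linalg.norm(d)
def atz(f,rc,z):
    o,d=ray(f,rc); return o+d*(z-o[2])/d[2]
def proj(f,P):
    P=np.atleast_2d(P); w=np.linalg.inv(f["c2w"]); c=P@w[:3,:3].T+w[:3,3]
    q=cv2.projectPoints((c*[1,-1,-1]).reshape(-1,1,3),np.zeros(3),np.zeros(3),np.array(f["K"],float),np.array(f["D"],float))[0]
    return q[:,0,::-1]
def tri(rs):
    A=sum(np.eye(3)-np.outer(d,d) for o,d in rs); b=sum((np.eye(3)-np.outer(d,d))@o for o,d in rs)
    return np.linalg.solve(A,b)
def save(f,n): cv2.imwrite("pics/"+n,f["image"][:,:,::-1])
E
python3 - <<'E'
from h import *
np.set_printoptions(precision=3,suppress=True)
print(arm.read_state())
ims=[]
for c in["scene","top"]:
    f=grab(c);ims.append(f["image"]);print(c,f["c2w"],f["K"],f["D"])
    save(f,c+"0.png")
    for n in["tong","rack","decanter","stopper","coaster","glass_a","ice_mould","bar_spoon"]:
        print(n,[(np.round(r["location"]).tolist(),round(r["confidence"],2)) for r in arm.search_frame(c,n)])
E
```

```text
{'clock': 0.0, 'joints': array([ 62.722,  10.402,  92.133,  -0.001,  77.568, -11.82 ]), 'dq': array([ 0.069, -0.029,  0.007, -0.019, -0.028,  0.058]), 'joint_efforts': array([ -0.001, -44.487, -35.134,  -0.   ,   0.009,   0.   ]), 'eef_pos': array([0.153, 0.554, 0.23 ]), 'orientation': array([-179.899,   -0.021,  164.542]), 'force': array([-0.451,  0.609,  0.094]), 'ft_torque': array([0.021, 0.047, 0.018]), 'grip_force': 0.0, 'grip_width': 0.9996800652203328}
scene [[ 0.213 -0.827  0.52   0.838]
 [ 0.977  0.185 -0.105 -0.083]
 [-0.009  0.53   0.848  0.841]
 [ 0.     0.     0.     1.   ]] [[374.692   0.    314.551]
 [  0.    374.692 199.335]
 [  0.      0.      1.   ]] [-0.086  0.     0.     0.     0.   ]
tong [([293.0, 415.0], 0.96)]
rack [([307.0, 408.0], 0.62)]
decanter [([277.0, 256.0], 0.66)]
stopper []
coaster [([146.0, 396.0], 0.87), ([235.0, 378.0], 0.66), ([247.0, 238.0], 0.49)]
glass_a [([176.0, 439.0], 0.96), ([231.0, 465.0], 0.76), ([294.0, 415.0], 0.34)]
ice_mould [([254.0, 176.0], 0.85), ([274.0, 256.0], 0.72)]
bar_spoon [([265.0, 324.0], 0.82)]
top [[-0.001  0.986 -0.167  0.24 ]
 [-1.     0.001  0.012  0.005]
 [ 0.012  0.167  0.986  1.057]
 [ 0.     0.     0.     1.   ]] [[428.001   0.    316.1  ]
 [  0.    428.001 199.404]
 [  0.      0.      1.   ]] [-0.033  0.     0.     0.     0.   ]
tong [([96.0, 241.0], 0.82)]
rack [([101.0, 248.0], 0.58), ([149.0, 174.0], 0.5), ([174.0, 257.0], 0.47)]
decanter [([167.0, 372.0], 0.6)]
stopper [([148.0, 385.0], 0.63)]
coaster [([293.0, 192.0], 0.67), ([179.0, 256.0], 0.56)]
glass_a [([216.0, 169.0], 0.77), ([151.0, 173.0], 0.61)]
ice_mould [([192.0, 452.0], 0.97), ([100.0, 248.0], 0.37)]
bar_spoon [([172.0, 313.0], 0.8)]
```

View pics/scene0.png

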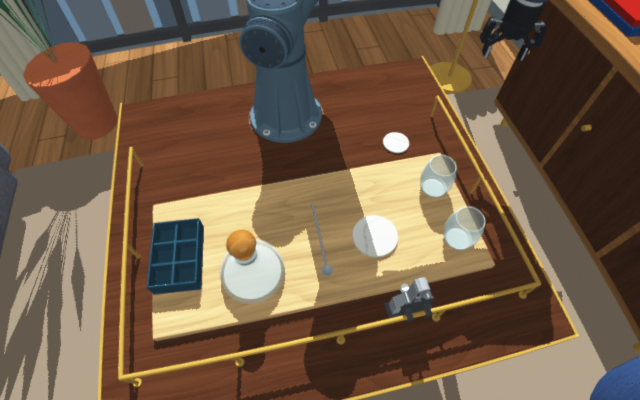

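View pics/top0.png

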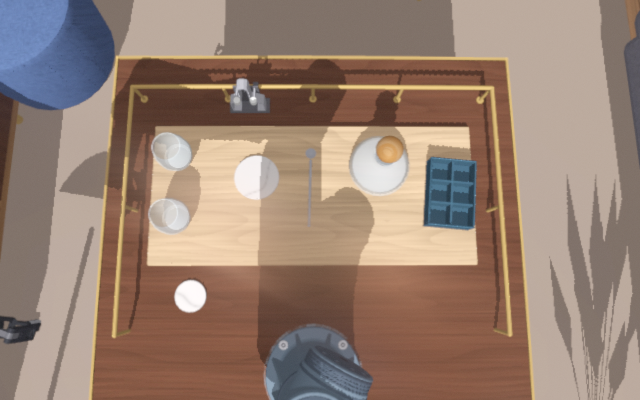

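The scene picture shows the amber stopper at about (243,241) in the decanter (275,252), the large white disc on the board at (236,376), a small one off the board at (142,396), and the tong in its rack at (293,412). In the top picture they are at: stopper (150,389), large disc (177,256), small disc (296,190), tong (92,243).
Candidates: the coaster could be the disc at top (177,256) or the one at (296,190), and the larger is (177,256). There is only one tong and one stopper. Next I'll triangulate.

```bash
python3 - <<'E'
from h import *
np.set_printoptions(precision=4,suppress=True)
fs=grab("scene"); M={}
def masks(c,n): return [(r["mask"],r["location"],round(r["confidence"],2)) for r in arm.regions_of(c,n)]
ft=grab("top")
for n in["tong","stopper","coaster","decanter","rack"]:
    for c,f in(("scene",fs),("top",ft)):
        for m,l,k in masks(c,n):
            ys,xs=np.where(m); print(n,c,k,m.sum(),np.round(l,1),[ys.min(),ys.max(),xs.min(),xs.max()],
              "z.03",atz(f,l,.03)[:2],"z.15",atz(f,l,.15)[:2])
# amber centroid
for c,f in(("scene",fs),("top",ft)):
    h=cv2.cvtColor(f["image"],cv2.COLOR_RGB2HSV)
    m=((h[...,0]<18)&(h[...,0]>5)&(h[...,1]>170)&(h[...,2]>120)).astype(np.uint8)
    n,lab,st,ce=cv2.connectedComponentsWithStats(m)
    for i in range(1,n):
        if st[i,4]>200: print(c,"amber",st[i],ce[i][::-1])
a=cv2.resize(fs["image"][260:340,360:460],None,fx=6,fy=6,interpolation=cv2.INTER_CUBIC)
b=cv2.resize(ft["image"][70:120,220:280],None,fx=6,fy=6,interpolation=cv2.INTER_CUBIC)
cv=np.zeros((480,600,3),np.uint8);cv[:]=a
cv2.imwrite("pics/crop1.png",cv[:,:,::-1])
E
```

```text
tong top 0.88 414 [ 92.2 250.5] [np.int64(78), np.int64(110), np.int64(230), np.int64(266)] z.03 [0.6906 0.1586] z.15 [0.638  0.1406]
tong top 0.52 613 [148.1 387.7] [np.int64(135), np.int64(162), np.int64(375), np.int64(403)] z.03 [ 0.5441 -0.1866] z.15 [ 0.5086 -0.1643]
stopper scene 0.88 682 [246.5 242.3] [np.int64(230), np.int64(260), np.int64(227), np.int64(255)] z.03 [ 0.4322 -0.1788] z.15 [ 0.4922 -0.1647]
stopper top 0.82 603 [148.5 389.8] [np.int64(136), np.int64(162), np.int64(376), np.int64(403)] z.03 [ 0.5431 -0.1918] z.15 [ 0.5077 -0.1689]
coaster scene 0.83 407 [146. 397.] [np.int64(132), np.int64(152), np.int64(384), np.int64(408)] z.03 [0.2179 0.2814] z.15 [0.3096 0.2275]
coaster scene 0.79 1533 [237.4 374.7] [np.int64(216), np.int64(257), np.int64(352), np.int64(397)] z.03 [0.4773 0.1355] z.15 [0.5307 0.1031]
coaster scene 0.32 1365 [231.6 462.4] [np.int64(207), np.int64(249), np.int64(444), np.int64(485)] z.03 [0.5103 0.3505] z.15 [0.5587 0.2864]
coaster top 0.83 1587 [174.9 255.3] [np.int64(155), np.int64(199), np.int64(234), np.int64(279)] z.03 [0.475  0.1412] z.15 [0.4476 0.1252]
coaster top 0.71 754 [296.  187.2] [np.int64(281), np.int64(311), np.int64(175), np.int64(205)] z.03 [0.184  0.2947] z.15 [0.1906 0.2608]
decanter scene 0.65 2909 [273.4 254.5] [np.int64(240), np.int64(304), np.int64(219), np.int64(283)] z.03 [ 0.5056 -0.1593] z.15 [ 0.5547 -0.148 ]
decanter top 0.77 2278 [167.2 373.7] [np.int64(136), np.int64(195), np.int64(349), np.int64(408)] z.03 [ 0.4951 -0.1504] z.15 [ 0.4653 -0.1323]
rack scene 0.88 637 [308.5 410.4] [np.int64(284), np.int64(321), np.int64(385), np.int64(432)] z.03 [0.6601 0.1615] z.15 [0.6864 0.1253]
rack top 0.62 514 [100.7 248.3] [np.int64(82), np.int64(112), np.int64(230), np.int64(269)] z.03 [0.6677 0.1636] z.15 [0.6178 0.145 ]
scene amber [233 240  21  19 241] [249.5394 243.2033]
```

View pics/crop1.png

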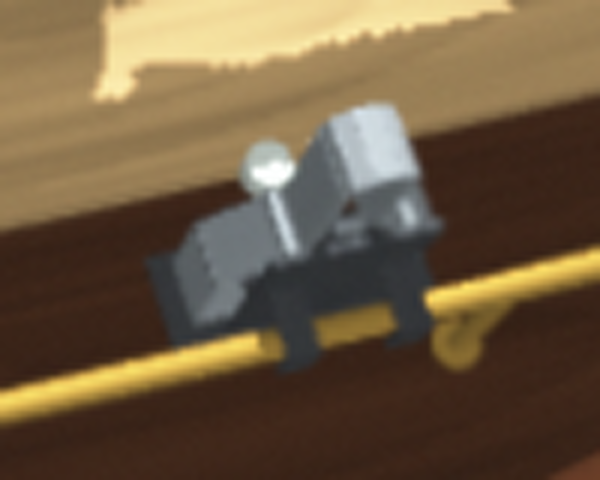

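The crop shows the tong seated in its clip between two white rollers, with the fold on top. Now I'll move the wrist camera over for close views.

Request:
carry_out(increments=[[0.7,-0.7,0.4,0,0,0.5],[0.8,-0.8,0.4,0,0,0.5],[0.8,-0.8,0.4,0,0,0.5],[0.8,-0.8,0.3,0,0,0.5],[0.8,-0.8,0,0,0,0.6]])

```text
clock: 2.0
eef_pos: [0.311, 0.3976, 0.2937]
orientation: [179.8, 0.2, -179.7]
force: [0.7, 0.9, -0.4]
grip_width: 1.004
grip_force: 0.0
```

Request:
carry_out(increments=[[0.8,-0.8,0,0,0,0],[0.8,-0.8,0,0,0,0],[0.8,-0.8,0,0,0,0],[0.8,-0.8,0,0,0,0],[0.8,-0.8,0,0,0,0]])

```text
clock: 2.5
eef_pos: [0.4704, 0.2367, 0.2915]
orientation: [180.0, 0.0, -179.9]
force: [0.8, 0.6, -0.5]
grip_width: 1.002
grip_force: 0.0
```

Request:
carry_out(increments=[[0.8,-0.8,0,0,0,0],[0.6,-0.6,0,0,0,0],[0,-0.3,0,0,0,0],[0,0,0,0,0,0],[0,0,0,0,0,0]])

```text
clock: 3.0
eef_pos: [0.5245, 0.1708, 0.2913]
orientation: [180.0, -0.0, -179.9]
force: [0.2, -0.1, 0.4]
grip_width: 0.999
grip_force: 0.0
```

```bash
python3 - <<'E'
from h import *
np.set_printoptions(precision=4,suppress=True)
s=arm.read_state();print(s["clock"],s["eef_pos"],s["orientation"])
f=grab("wrist");save(f,"w1.png");print(f["mount"],f["K"],f["D"]);print(f["c2w"])
for n in["tong","rack","rack_clip","coaster"]:
    for r in arm.regions_of("wrist",n): print(n,round(r["confidence"],2),np.round(r["location"],1),r["mask"].sum())
E
```

```text
3.0 [0.5245 0.1708 0.2913] [ 179.9705   -0.0272 -179.8561]
[[ 0.0005  0.9537  0.3007  0.0769]
 [ 1.     -0.0007  0.0007 -0.0015]
 [ 0.0009  0.3007 -0.9537 -0.1432]
 [ 0.      0.      0.      1.    ]] [[312.4034   0.     319.6367]
 [  0.     312.4034 198.8282]
 [  0.       0.       1.    ]] [-0.0572  0.      0.      0.      0.    ]
[[-0.003  -0.9539 -0.3002  0.4477]
 [ 1.     -0.003  -0.0005  0.169 ]
 [-0.0004 -0.3002  0.9539  0.4344]
 [ 0.      0.      0.      1.    ]]
tong 0.86 [276.3 304. ] 1594
tong 0.63 [ 28.  471.2] 5554
rack 0.66 [144.1  60.5] 11467
rack 0.65 [264.5 312.1] 2455
rack_clip 0.6 [268.2 308.6] 2554
coaster 0.81 [117.7 292.8] 6004
```

View pics/w1.png

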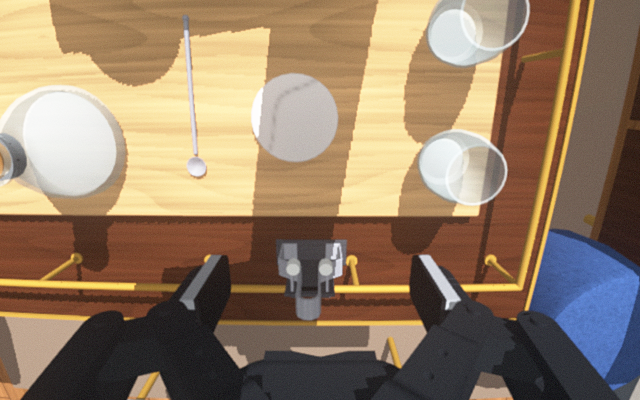

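The wrist picture shows the tong and rack with rollers at (268,293) and (268,326), the fold at (304,307) and the ledge front edge at row 241 (columns 278 to 347). The coaster is at (117,294). I'll zoom in on the rack.

```bash
python3 - <<'E'
import cv2
i=cv2.imread("pics/w1.png")[232:326,262:362]
cv2.imwrite("pics/w1c.png",cv2.resize(i,None,fx=6,fy=6,interpolation=cv2.INTER_CUBIC))
E
```

```text
(no output)
```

View pics/w1c.png

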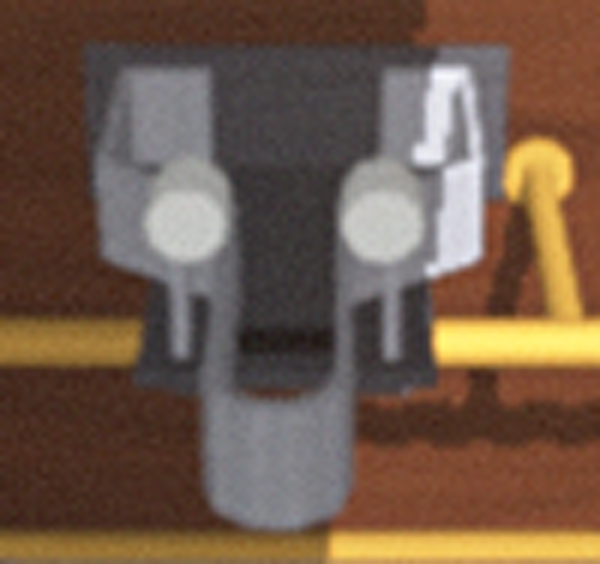

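```bash
cat > pts.py <<'E'
from h import *
np.set_printoptions(precision=4,suppress=True)
E
python3 - <<'E'
from pts import *
f=grab("wrist")
q=lambda x,y:(232+(y-3)/6,262+(x-3)/6)
for n,x,y,z in[("rollL",185,227,.116),("rollR",382,225,.116),("ledL",87,45,.034),("ledR",508,45,.034),("clawL",212,68,.039),("clawR",382,68,.039),("foldL",205,440,.157),("foldR",354,440,.157),("foldtop",278,522,.168)]:
    print(n,atz(f,q(x,y),z))
# coaster
for r in arm.regions_of("wrist","coaster")[:1]:
    c,_=max([(c,cv2.contourArea(c)) for c in cv2.findContours(r["mask"].astype(np.uint8),cv2.RETR_EXTERNAL,cv2.CHAIN_APPROX_NONE)[0]],key=lambda t:t[1])
    P=np.array([atz(f,(p[0][1],p[0][0]),.030)[:2] for p in c]); print("coaster",cv2.minEnclosingCircle(P.astype(np.float32)),(P.max(0)+P.min(0))/2)
E
```

```text
rollL [0.634  0.1385 0.116 ]
rollR [0.6333 0.1764 0.116 ]
ledL [0.6337 0.1087 0.034 ]
ledR [0.6332 0.2072 0.034 ]
clawL [0.637  0.1383 0.039 ]
clawR [0.6368 0.1777 0.039 ]
foldL [0.6525 0.1449 0.157 ]
foldR [0.6523 0.1711 0.157 ]
foldtop [0.661  0.1581 0.168 ]
coaster ((0.46908095479011536, 0.13663282990455627), 0.055068790912628174) [0.4687 0.1366]
```

Request:
carry_out(increments=[[0.7,-0.1,-0.2,0,0,0],[0.8,-0.1,-0.2,0,0,0],[0.8,-0.1,-0.2,0,0,0],[0.8,0,-0.2,0,0,0],[0,0,-0.2,0,0,0.0]])

```text
clock: 3.85
eef_pos: [0.6517, 0.1577, 0.2495]
orientation: [-180.0, -0.0, -179.9]
force: [-0.6, -0.1, -0.3]
grip_width: 1.001
grip_force: 0.0
```

Request:
carry_out(increments=[[0,0,0,0,0,0],[0,0,0,0,0,0],[0,0,0,0,0,0],[0,0,0,0,0,0],[0,0,0,0,0,0]])

```text
clock: 4.35
eef_pos: [0.6491, 0.1584, 0.2524]
orientation: [180.0, 0.1, -179.8]
force: [-0.4, -0.0, 0.2]
grip_width: 1.004
grip_force: 0.0
```

```bash
python3 - <<'E'
from pts import *
f=grab("wrist");s=arm.read_state();print(s["clock"],s["eef_pos"],s["orientation"])
for p in([.634,.1385,.116],[.634,.1764,.116],[.633,.1087,.034],[.633,.2072,.034],[.6525,.145,.157],[.6525,.171,.157],[.637,.1383,.039],[.637,.1777,.039]): print(p,proj(f,p))
i=f["image"][:,:,::-1][250:400,240:400]
cv2.imwrite("pics/w2c.png",cv2.resize(i,None,fx=4,fy=4,interpolation=cv2.INTER_CUBIC))
E
```

```text
4.4 [0.6492 0.1584 0.2521] [ 179.9953    0.068  -179.8437]
[0.634, 0.1385, 0.116] [[171.0671 299.7834]]
[0.634, 0.1764, 0.116] [[171.2075 341.2868]]
[0.633, 0.1087, 0.034] [[154.8787 278.5281]]
[0.633, 0.2072, 0.034] [[155.1682 363.1256]]
[0.6525, 0.145, 0.157] [[204.6519 305.0829]]
[0.6525, 0.171, 0.157] [[204.7592 337.363 ]]
[0.637, 0.1383, 0.039] [[159.1055 303.7659]]
[0.637, 0.1777, 0.039] [[159.2224 337.9772]]
```

View pics/w2c.png

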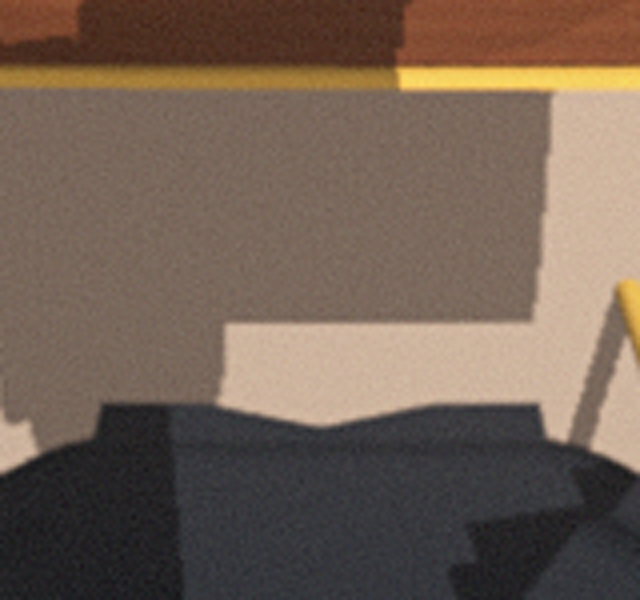

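That crop missed the rack and shows only the rail and the gripper body. I'll re-crop around row 175, column 320.

```bash
python3 - <<'E'
from pts import *
f=grab("wrist")
i=f["image"][:,:,::-1][140:240,260:380]
cv2.imwrite("pics/w3c.png",cv2.resize(i,None,fx=6,fy=6,interpolation=cv2.INTER_CUBIC))
E
```

```text
(no output)
```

View pics/w3c.png

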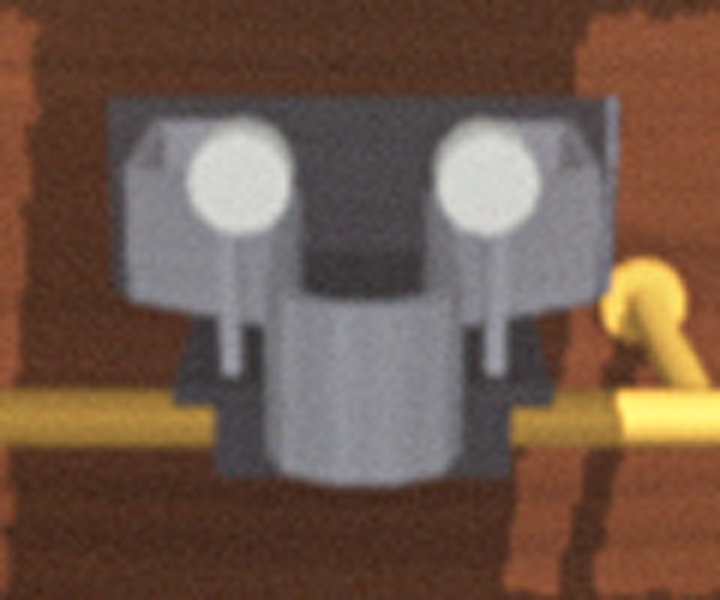

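The second view agrees with the first: rollers at (170,299) and (169.5,341), predicted (171,300) and (171,341). The tong axis is at about (0.650, 0.158), and the roller and ledge heights match the text. Now I'll descend and grip.

Request:
carry_out(increments=[[0,0,-0.7,0,0,0],[0,0,-0.8,0,0,0],[0,0,-0.8,0,0,0],[0,0,-0.6,0,0,0],[0,0,-0.35,0,0,0]], gripper=70)

```text
clock: 4.95
eef_pos: [0.6478, 0.1581, 0.1187]
orientation: [-180.0, -0.2, -179.9]
force: [-0.6, 0.6, -0.9]
grip_width: 0.824
grip_force: 0.0
```

Request:
carry_out(increments=[[0,0,0,0,0,0],[0,0,0,0,0,0],[0,0,0,0,0,0],[0,0,0,0,0,0],[0,0,0,0,0,0]], gripper=40)

```text
clock: 5.45
eef_pos: [0.6499, 0.1583, 0.1226]
orientation: [180.0, 0.1, -179.9]
force: [0.6, 0.7, -0.2]
grip_width: 0.471
grip_force: 0.0
```

```bash
python3 - <<'E'
from pts import *
s=arm.read_state();print(s["clock"],s["eef_pos"],s["orientation"],s["force"],s["grip_width"])
E
```

```text
5.45 [0.6499 0.1583 0.1226] [ 179.9939    0.1113 -179.8572] [ 0.6328  0.723  -0.1744] 0.4711010619724039
```

Request:
carry_out(increments=[[0,0,0,0,0,0],[0,0,0,0,0,0],[0,0,0,0,0,0],[0,0,0,0,0,0],[0,0,0,0,0,0]], gripper=15, newtons=70)

```text
clock: 5.95
eef_pos: [0.6496, 0.1585, 0.122]
orientation: [180.0, 0.1, -179.8]
force: [-1.8, 1.3, 4.5]
grip_width: 0.293
grip_force: 69.5
```

Request:
carry_out(increments=[[0,0,0.03,0,0,0],[0,0,0,0,0,0],[0,0,0,0,0,0],[0,0,0,0,0,0],[0,0,0,0,0,0]])

```text
clock: 6.45
eef_pos: [0.6494, 0.1581, 0.1222]
orientation: [-180.0, 0.0, -179.9]
force: [3.4, 1.1, -2.2]
grip_width: 0.29
grip_force: 69.0
```

Request:
carry_out(increments=[[-0.3,0,0,0,0,0],[-0.3,0,0,0,0,0],[-0.3,0,0,0,0,0],[-0.4,0,0,0,0,0],[-0.4,0,0,0,0,0]])

```text
clock: 6.95
eef_pos: [0.5796, 0.1578, 0.1218]
orientation: [-180.0, -0.2, -179.9]
force: [-0.2, 0.7, -2.0]
grip_width: 0.297
grip_force: 69.3
```

Request:
carry_out(increments=[[-0.4,0,0.2,0,0,0],[-0.2,0,0.8,0,0,0],[0,0,0.8,0,0,0],[0,0,0.8,0,0,0],[0,0,0.8,0,0,0]])

```text
clock: 7.45
eef_pos: [0.5561, 0.1578, 0.2592]
orientation: [-180.0, -0.1, -179.9]
force: [0.7, 0.4, -2.8]
grip_width: 0.295
grip_force: 69.4
```

Request:
carry_out(increments=[[-0.5,-0.8,0.3,0,0,0],[-0.5,-0.8,0.3,0,0,0],[-0.6,-0.8,0.3,0,0,0],[-0.5,-0.8,0.3,0,0,0],[-0.5,-0.8,0.0,0,0,0]])

```text
clock: 7.95
eef_pos: [0.4522, -0.003, 0.3079]
orientation: [-179.9, 0.1, -179.8]
force: [0.3, -0.5, -1.3]
grip_width: 0.3
grip_force: 69.6
```

Request:
carry_out(increments=[[0,0,0,0,0,0],[0,0,0,0,0,0],[0,0,0,0,0,0],[0,0,0,0,0,0],[0,0,0,0,0,0]])

```text
clock: 8.45
eef_pos: [0.4534, -0.001, 0.3062]
orientation: [180.0, -0.1, -179.8]
force: [0.3, -0.0, -1.2]
grip_width: 0.299
grip_force: 69.9
```

```bash
cat > st.py <<'E'
from pts import *
import sys,pickle
f=grab("wrist");s=arm.read_state();print(s["clock"],s["eef_pos"],s["orientation"])
out=[]
for n in("stopper","decanter","coaster"):
    for r in arm.regions_of("wrist",n)[:2]:
        ys,xs=np.where(r["mask"]);print(n,round(r["confidence"],2),np.round(r["location"],1),len(ys),ys.min(),ys.max(),xs.min(),xs.max(),atz(f,r["location"],.182))
        out.append((n,r))
save(f,sys.argv[1]+".png");pickle.dump((f,out),open(sys.argv[1]+".pkl","wb"))
E
python3 st.py a1
```

```text
8.5 [ 0.4534 -0.0011  0.3062] [ 179.9874   -0.0473 -179.7774]
stopper 0.91 [231.3 152. ] 3223 202 262 119 185 [ 0.4935 -0.161   0.182 ]
stopper 0.37 [220.1 573.8] 5272 185 256 526 623 [0.4808 0.2406 0.182 ]
decanter 0.82 [188.3 203.4] 8314 138 244 145 257 [ 0.4512 -0.1068  0.182 ]
coaster 0.59 [168.9 419.2] 4886 132 210 380 459 [0.4327 0.0844 0.182 ]
```

View pics/a1.png

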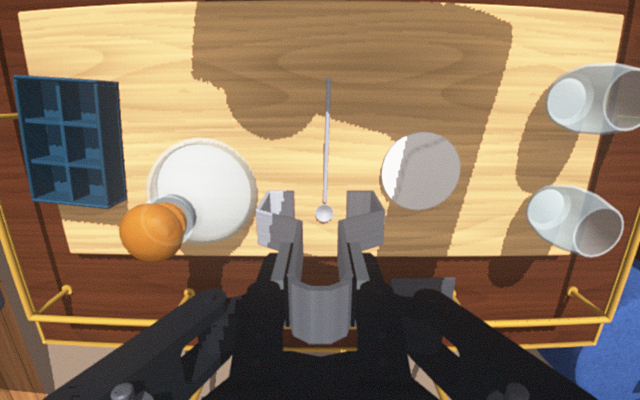

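Request:
carry_out(increments=[[-0.3,-0.4,0,0,0,0],[-0.5,-0.4,0,0,0,0],[-0.5,-0.4,0,0,0,0],[-0.5,-0.3,0,0,0,0],[-0.5,0,0,0,0,0]])

```text
clock: 9.15
eef_pos: [0.3605, -0.0627, 0.3065]
orientation: [-180.0, -0.0, -179.9]
force: [-0.1, 0.6, -1.4]
grip_width: 0.289
grip_force: 70.1
```

Request:
carry_out(increments=[[0,0,0,0,0,0],[0,0,0,0,0,0],[0,0,0,0,0,0],[0,0,0,0,0,0],[0,0,0,0,0,0]])

```text
clock: 9.65
eef_pos: [0.3616, -0.0616, 0.3064]
orientation: [180.0, -0.0, -179.8]
force: [0.3, 0.3, -2.6]
grip_width: 0.296
grip_force: 70.1
```

```bash
python3 st.py a2
```

```text
9.7 [ 0.3615 -0.0616  0.3063] [ 179.985    -0.0278 -179.8229]
stopper 0.57 [289.  232.8] 328 281 296 214 246 [ 0.4637 -0.1496  0.182 ]
stopper 0.56 [231.6 455.3] 4073 196 265 417 491 [0.4008 0.0643 0.182 ]
decanter 0.72 [248.5 232.2] 4331 202 288 199 272 [ 0.4188 -0.1463  0.182 ]
coaster 0.77 [ 27.9 585.1] 2420 0 57 558 609 [0.2226 0.1517 0.182 ]
```

Picture a1 shows the stopper head at (232,152) on the decanter (190,203), the coaster at (170,420), and the tong held upright with claws at (205,275) and (205,365). In a2 the fingers hide the stopper, so I'll fit a head model to the a1, top and scene masks.

```bash
cat > fit.py <<'E'
from pts import *
import pickle
from scipy.optimize import minimize
f,out=pickle.load(open("a1.pkl","rb")); V=[(f,[r for n,r in out if n=="stopper"][0]["mask"],"a1")]
for c in("top","scene"):
    g=grab(c); r=arm.regions_of(c,"stopper"); print(c,[ (round(q["confidence"],2),int(q["mask"].sum())) for q in r]); V.append((g,r[0]["mask"],c))
th=np.linspace(0,2*np.pi,40)
prof=[(48,29),(50,30)]+[(50+24*np.sin(a),30*np.cos(a)**.8) for a in np.linspace(.15,1.5,8)]
hd=np.array([[r*np.cos(t),r*np.sin(t),z-48] for z,r in prof for t in th])/1000
hull=[cv2.convexHull(np.argwhere(m)[:,::-1].astype(np.float32))[:,0] for _,m,_ in V]
u=np.array([[np.cos(t),np.sin(t)] for t in th])
def supp(p): return (p@u.T).max(0)
def res(p,vs):
    return np.concatenate([supp(proj(V[i][0],hd+p)[:,::-1])-supp(hull[i]) for i in vs])
from scipy.optimize import least_squares
for vs in([0,1,2],[0,1],[0,2],[1,2],[0]):
    q=least_squares(res,[.503,-.162,.169],args=(vs,),loss="soft_l1"); print(vs,q.x,np.sqrt(np.mean(q.fun**2)))
q=least_squares(lambda p:res(np.r_[p,.169],[0]),[.503,-.162]);print("a1 z=.169",q.x)
# decanter-base circle in a1
m=[r for n,r in out if n=="decanter"][0]["mask"]
im=V[0][0]["image"]
E
python3 fit.py
```

```text
top [(0.34, 145)]
scene [(0.94, 667)]
[0, 1, 2] [ 0.4961 -0.1638  0.1681] 31.14689854102253
[0, 1] [ 0.4776 -0.1396  0.2078] 34.5676718205526
[0, 2] [ 0.4978 -0.165   0.1695] 1.9973764977733035
[1, 2] [ 0.3924 -0.1257 -0.0656] 16.14744126978572
[0] [ 0.4927 -0.1588  0.1796] 1.96681408351564
a1 z=.169 [ 0.4966 -0.1644]
```

```bash
cat > fit2.py <<'E'
from pts import *
import pickle
from scipy.optimize import least_squares
f,_=pickle.load(open("a1.pkl","rb"))
T=grab("top");S=grab("scene")
T["image"]=cv2.imread("pics/top0.png")[:,:,::-1];S["image"]=cv2.imread("pics/scene0.png")[:,:,::-1]
V=[(f,(190,275,105,200)),(T,(125,175,365,415)),(S,(222,270,220,265))]
th=np.linspace(0,2*np.pi,40);u=np.c_[np.cos(th),np.sin(th)]
prof=[(48,29),(50,30)]+[(50+24*np.sin(a),30*np.cos(a)**.8) for a in np.linspace(.15,1.5,8)]
hd=np.array([[r*np.cos(t),r*np.sin(t),z-48] for z,r in prof for t in th])/1000
H=[]
for g,(a,b,c,d) in V:
    im=np.ascontiguousarray(g["image"]).astype(int)[a:b,c:d]
    h=cv2.cvtColor(im.astype(np.uint8),cv2.COLOR_RGB2HSV)
    m=((h[...,0]<17)&(h[...,1]>165)&(h[...,2]>125)).astype(np.uint8)
    m=cv2.morphologyEx(m,cv2.MORPH_OPEN,np.ones((3,3),np.uint8))
    n,l,st,ce=cv2.connectedComponentsWithStats(m);k=1+st[1:,4].argmax()
    p=np.argwhere(l==k)+[a,c];H.append(p[:,::-1].astype(float));print(st[k],p.min(0),p.max(0))
    
def res(p,vs): return np.concatenate([(proj(V[i][0],hd+p)[:,::-1]@u.T).max(0)-(H[i]@u.T).max(0) for i in vs])
for vs in([0,1,2],[0,1],[0,2],[1,2],[0]):
    q=least_squares(res,[.503,-.162,.169],args=(vs,),loss="soft_l1"); print(vs,q.x,np.sqrt(np.mean(q.fun**2)))
for i in range(3):
    q=least_squares(lambda p:res(np.r_[p,.169],[i]),[.503,-.162],loss="soft_l1");print(i,"z=.169",q.x,np.sqrt(np.mean(q.fun**2)))
p=atz(f,(188,203),.06);print(p)
E
python3 fit2.py
```

```text
[  15   14   65   57 2132] [204 120] [260 184]Traceback (most recent call last):
  File "fit2.py", line 17, in <module>
    n,l,st,ce=cv2.connectedComponentsWithStats(m);k=1+st[1:,4].argmax()
                                                      ~~~~~~~~~~~~~~~^^
ValueError: attempt to get argmax of an empty sequence
```

```bash
sed -i 's/(h\[...,0\]<17)&(h\[...,1\]>165)&(h\[...,2\]>125)/(h[...,0]<19)\&(h[...,1]>145)\&(h[...,2]>90)/' fit2.py; python3 fit2.py
```

```text
[   0   13   85   72 4300] [203 105] [274 189]Traceback (most recent call last):
  File "fit2.py", line 17, in <module>
    n,l,st,ce=cv2.connectedComponentsWithStats(m);k=1+st[1:,4].argmax()
                                                      ~~~~~~~~~~~~~~~^^
ValueError: attempt to get argmax of an empty sequence
```

```bash
python3 - <<'E'
import cv2
for n,r,c in(("top0",148,389),("scene0",243,241),("a1",232,152)):
    h=cv2.cvtColor(cv2.imread(f"pics/{n}.png"),cv2.COLOR_BGR2HSV);k=22 if n!="a1" else 44
    print(n,"row",h[r,c-k:c+k+1:2].tolist());print("col",h[r-k:r+k+1:2,c].tolist())
E
```

```text
top0 row [[15, 2, 211], [0, 1, 210], [15, 2, 210], [15, 2, 211], [16, 14, 198], [15, 112, 184], [16, 134, 196], [16, 138, 204], [16, 131, 205], [16, 122, 209], [16, 118, 212], [16, 110, 217], [16, 115, 216], [16, 134, 212], [16, 126, 211], [16, 111, 209], [16, 117, 201], [16, 126, 186], [15, 104, 160], [16, 82, 165], [17, 72, 223], [17, 71, 227], [16, 70, 229]]
col [[14, 96, 127], [16, 82, 172], [16, 84, 171], [16, 82, 171], [16, 81, 171], [15, 137, 143], [15, 131, 163], [16, 121, 183], [16, 110, 199], [16, 138, 202], [16, 134, 207], [16, 110, 217], [17, 113, 221], [17, 108, 229], [16, 106, 233], [17, 117, 231], [17, 126, 226], [16, 136, 219], [15, 113, 201], [102, 7, 192], [0, 0, 226], [60, 1, 230], [30, 1, 233]]
scene0 row [[22, 92, 244], [22, 92, 242], [22, 95, 240], [20, 107, 232], [16, 178, 173], [16, 188, 189], [16, 185, 196], [17, 174, 204], [17, 171, 209], [16, 179, 208], [17, 179, 209], [16, 178, 204], [17, 177, 199], [16, 175, 197], [16, 180, 194], [16, 182, 192], [16, 178, 181], [16, 149, 164], [17, 121, 146], [35, 20, 212], [36, 16, 219], [36, 17, 220], [32, 21, 223]]
col
[... 1084 characters left out ...]
28, 207], [22, 27, 206], [17, 23, 202], [15, 27, 208], [16, 24, 204], [30, 7, 209], [36, 6, 215], [23, 5, 206], [14, 141, 206], [15, 175, 223], [16, 180, 228], [16, 181, 230], [15, 178, 232], [16, 177, 234], [16, 175, 235], [17, 158, 239], [18, 152, 241], [17, 160, 239], [17, 162, 235], [17, 165, 236], [16, 175, 233], [16, 177, 230], [16, 179, 229], [15, 184, 227], [15, 177, 226], [16, 172, 225], [16, 183, 220], [15, 187, 215], [15, 186, 211], [15, 187, 205], [15, 186, 204], [15, 185, 199], [15, 183, 192], [14, 184, 176], [14, 189, 162], [14, 182, 151], [14, 182, 139], [13, 167, 113], [10, 156, 113], [9, 164, 112], [10, 161, 117], [10, 168, 112], [11, 153, 115], [9, 162, 113], [9, 166, 112]]
```

```bash
sed -i 's/^    m=((h.*$/    m=((h[...,0]<20)\&(h[...,1]>(98 if g is T else 140))\&(h[...,2]>125)).astype(np.uint8)/' fit2.py; python3 fit2.py
```

```text
[  14   13   67   58 3065] [203 119] [260 185]
[ 12  11  27  27 554] [136 377] [162 403]
[  7   8  28  30 662] [230 227] [259 254]
[0, 1, 2] [ 0.4975 -0.1651  0.1699] 1.9075756762575464
[0, 1] [ 0.4971 -0.1651  0.1706] 2.2112758725500115
[0, 2] [ 0.4968 -0.1653  0.1695] 2.0145237714226005
[1, 2] [ 0.4995 -0.1636  0.1719] 1.017225623830983
[0] [ 0.4937 -0.1617  0.1756] 2.410960619655913
0 z=.169 [ 0.4969 -0.1661] 2.6736679096440468
1 z=.169 [ 0.5006 -0.164 ] 0.8994060621522443
2 z=.169 [ 0.4977 -0.164 ] 1.040181737262119
[ 0.4849 -0.1547  0.06  ]
```

Request:
carry_out(increments=[[0,-0.5,-0.2,0,0,0],[0,-0.6,-0.3,0,0,0],[0,-0.6,-0.4,0,0,0],[0,-0.6,-0.4,0,0,0],[0,-0.27,-0.2,0,0,0]])

```text
clock: 10.85
eef_pos: [0.3606, -0.1658, 0.2452]
orientation: [180.0, -0.1, -180.0]
force: [-0.0, -0.0, -2.4]
grip_width: 0.301
grip_force: 70.1
```

Request:
carry_out(increments=[[0,0,0,0,0,0],[0,0,0,0,0,0],[0,0,0,0,0,0],[0,0,0,0,0,0],[0,0,0,0,0,0]])

```text
clock: 11.35
eef_pos: [0.3616, -0.1642, 0.2471]
orientation: [-180.0, 0.1, -179.8]
force: [-0.3, -0.1, -1.9]
grip_width: 0.297
grip_force: 70.1
```

```bash
python3 - <<'E'
from pts import *
import pickle
f,_=pickle.load(open("a1.pkl","rb"))
b=np.array([.4534,-.0011,.3062])
for d in([-.012,-.02,-.083],[-.012,.02,-.083],[-.012,-.041,-.083],[-.012,.041,-.083],[-.012,-.041,-.042],[-.012,.041,-.042],[0,0,.046]): print(d,proj(f,b+d))
s=arm.read_state();print(s["eef_pos"],s["clock"])
g=grab("scene")["image"][:,:,::-1]
a=cv2.resize(f["image"][:,:,::-1][170:270,240:400],None,fx=4.5,fy=3,interpolation=cv2.INTER_CUBIC)
c=cv2.resize(g[170:320,180:360],None,fx=4,fy=2,interpolation=cv2.INTER_CUBIC)
o=np.zeros((600,720,3),np.uint8);o[:300]=a;o[300:]=c
cv2.imwrite("pics/m.png",o)
E
```

```text
[-0.012, -0.02, -0.083] [[190.7501 295.2906]]
[-0.012, 0.02, -0.083] [[190.9897 348.394 ]]
[-0.012, -0.041, -0.083] [[190.6351 267.4693]]
[-0.012, 0.041, -0.083] [[191.1256 376.1871]]
[-0.012, -0.041, -0.042] [[208.5478 257.067 ]]
[-0.012, 0.041, -0.042] [[209.1233 387.3676]]
[0, 0, 0.046] [[316.9512 323.7344]]
[ 0.3616 -0.1642  0.2471] 11.35
```

View pics/m.png

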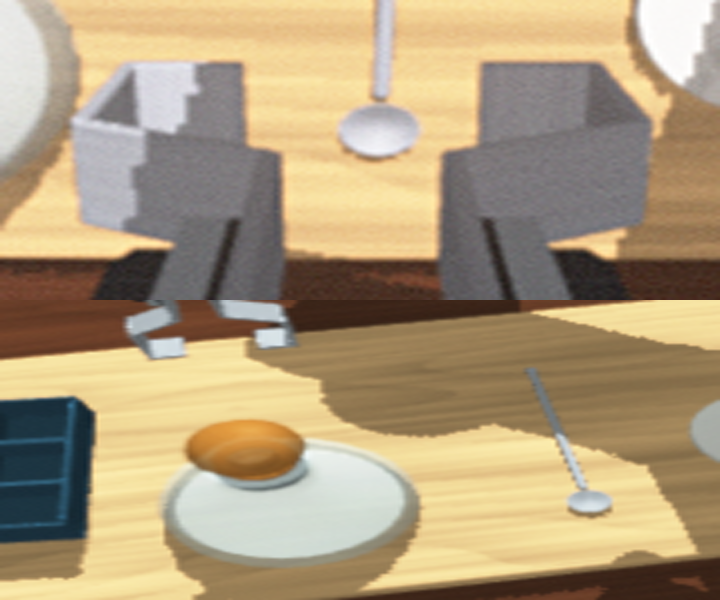

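The upper crop shows the tong upright in the grip with claw inner ends within about 1 px of prediction. The lower one shows the tong standing off behind the stopper. Next I slide in.

Request:
carry_out(increments=[[0.4,0,-0.02,0,0,0],[0.5,0,0,0,0,0],[0.5,0,0,0,0,0],[0.4,0,0,0,0,0],[0.3,0,0,0,0,0]])

```text
clock: 11.9
eef_pos: [0.4462, -0.1643, 0.2458]
orientation: [-180.0, 0.0, -179.8]
force: [-1.5, 0.0, -1.7]
grip_width: 0.29
grip_force: 70.1
```

Request:
carry_out(increments=[[0.3,0,0,0,0,0],[0.3,0,0,0,0,0],[0.3,0,0,0,0,0],[0.2,0,0,0,0,0],[0.2,0,0,0,0,0]])

```text
clock: 12.4
eef_pos: [0.4978, -0.1646, 0.2456]
orientation: [180.0, -0.0, -179.9]
force: [0.1, -0.2, -1.6]
grip_width: 0.294
grip_force: 70.1
```

Request:
carry_out(increments=[[0,0,0,0,0,0],[0,0,0,0,0,0],[0,0,0,0,0,0],[0,0,0,0,0,0],[0,0,0,0,0,0]])

```text
clock: 12.9
eef_pos: [0.497, -0.1646, 0.2458]
orientation: [-180.0, 0.0, -179.9]
force: [-0.5, 0.5, -2.0]
grip_width: 0.299
grip_force: 70.1
```

```bash
python3 - <<'E'
from pts import *
for c,(a,b,x,y) in(("scene",(200,320,200,320)),("top",(110,210,330,430))):
    f=grab(c); cv2.imwrite("pics/x_%s.png"%c,cv2.resize(f["image"][a:b,x:y,::-1],(400,400),interpolation=cv2.INTER_CUBIC))
a=cv2.imread("pics/x_scene.png");b=cv2.imread("pics/x_top.png");cv2.imwrite("pics/x.png",np.hstack([a,b]))
E
```

```text
(no output)
```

View pics/x.png

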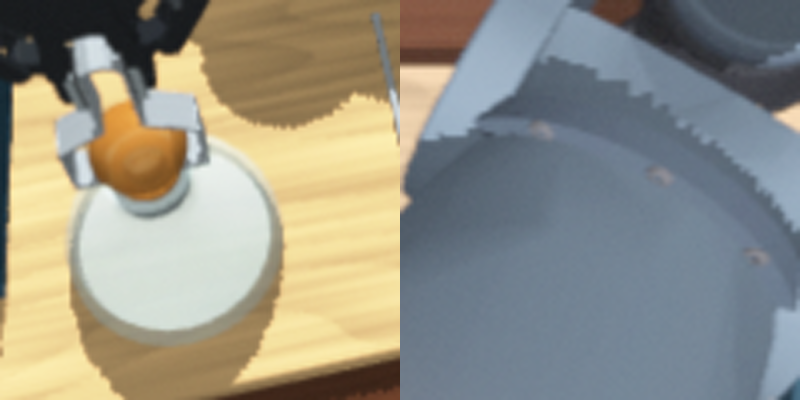

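The crop shows the head between the tong's legs, with claws at the waist on both sides and the decanter unmoved. Lifting slowly.

Request:
carry_out(increments=[[0,0,0.04,0,0,0],[0,0,0.04,0,0,0],[0,0,0.04,0,0,0],[0,0,0.04,0,0,0],[0,0,0.04,0,0,0]])

```text
clock: 13.5
eef_pos: [0.4971, -0.1645, 0.2535]
orientation: [180.0, -0.0, -179.9]
force: [-0.1, 0.5, -4.2]
grip_width: 0.294
grip_force: 69.8
```

Request:
carry_out(increments=[[0,0,0.05,0,0,0],[0,0,0.05,0,0,0],[0,0,0.05,0,0,0],[0,0,0.05,0,0,0],[0,0,0.05,0,0,0]])

```text
clock: 14.0
eef_pos: [0.4972, -0.1646, 0.2638]
orientation: [180.0, -0.0, -179.9]
force: [0.4, -0.3, -4.9]
grip_width: 0.297
grip_force: 69.8
```

Request:
carry_out(increments=[[0,0,0.06,0,0,0],[0,0,0.08,0,0,0],[0,0,0.1,0,0,0],[0,0,0.1,0,0,0],[0,0,0.1,0,0,0]])

```text
clock: 14.5
eef_pos: [0.4973, -0.1646, 0.2819]
orientation: [-180.0, 0.0, -179.9]
force: [0.1, -0.7, -4.6]
grip_width: 0.298
grip_force: 70.0
```

Request:
carry_out(increments=[[0,0,0.1,0,0,0],[0,0,0.1,0,0,0],[0,0,0.1,0,0,0],[0,0,0.1,0,0,0],[0,0,0.0,0,0,0]])

```text
clock: 15.0
eef_pos: [0.4976, -0.1648, 0.2981]
orientation: [-180.0, 0.1, -179.9]
force: [0.0, 0.8, -4.2]
grip_width: 0.298
grip_force: 70.0
```

Carrying about 4.2 N, so tong and stopper are both up, and the foot is about 22 mm above the lip. Moving over to the coaster smoothly.

Request:
carry_out(increments=[[0,0.1,0.1,0,0,0],[-0.04,0.2,0.1,0,0,0],[-0.04,0.3,0.1,0,0,0],[-0.04,0.4,0.1,0,0,0],[-0.04,0.5,0,0,0,0]])

```text
clock: 15.5
eef_pos: [0.4909, -0.1033, 0.3143]
orientation: [-180.0, 0.1, -179.9]
force: [-0.5, -0.0, -5.2]
grip_width: 0.3
grip_force: 70.0
```

Request:
carry_out(increments=[[-0.04,0.5,0,0,0,0],[-0.04,0.5,0,0,0,0],[-0.04,0.5,0,0,0,0],[-0.04,0.5,0,0,0,0],[-0.04,0.5,0,0,0,0]])

```text
clock: 16.0
eef_pos: [0.4823, -0.0025, 0.3137]
orientation: [180.0, 0.0, -179.8]
force: [0.4, -1.1, -4.2]
grip_width: 0.296
grip_force: 70.0
```

Request:
carry_out(increments=[[-0.04,0.5,0,0,0,0],[-0.04,0.5,0,0,0,0],[-0.04,0.5,0,0,0,0],[-0.04,0.5,0,0,0,0],[-0.04,0.5,0,0,0,0]])

```text
clock: 16.5
eef_pos: [0.474, 0.0974, 0.3137]
orientation: [180.0, 0.0, -179.8]
force: [-0.5, 0.5, -4.4]
grip_width: 0.293
grip_force: 70.0
```

Request:
carry_out(increments=[[-0.04,0.4,-0.05,0,0,0],[-0.04,0.3,-0.1,0,0,0],[-0.04,0.2,-0.2,0,0,0],[-0.04,0.1,-0.3,0,0,0],[0,0.03,-0.3,0,0,0]])

```text
clock: 17.0
eef_pos: [0.4679, 0.1369, 0.274]
orientation: [-180.0, -0.0, -179.8]
force: [0.3, -0.7, -4.3]
grip_width: 0.295
grip_force: 70.0
```

```bash
python3 - <<'E'
from pts import *
s=arm.read_state();print(s["clock"],s["eef_pos"],s["force"])
f=grab("scene")
for n in("stopper","coaster","decanter"):
  for r in arm.regions_of("scene",n)[:2]: print(n,round(r["confidence"],2),np.round(r["location"],1),r["mask"].sum())
z=s["eef_pos"]-[0,0,.083-.012];print("pred head px",proj(f,z))
E
```

```text
17.0 [0.4679 0.1369 0.274 ] [ 0.2935 -0.7257 -4.3259]
stopper 0.68 [202.5 386.2] 589
coaster 0.69 [235.  376.6] 1544
decanter 0.74 [271.1 251.1] 3352
pred head px [[195.2365 384.8492]]
```

Request:
carry_out(increments=[[0,0,-0.4,0,0,0],[0,0,-0.5,0,0,0],[0,0,-0.5,0,0,0],[0,0,-0.4,0,0,0],[0,0,-0.2,0,0,0]])

```text
clock: 17.7
eef_pos: [0.4682, 0.1361, 0.1943]
orientation: [-180.0, -0.1, -179.9]
force: [0.0, 0.1, -4.2]
grip_width: 0.295
grip_force: 70.0
```

Request:
carry_out(increments=[[0,0,-0.2,0,0,0],[0,0,-0.1,0,0,0],[0,0,-0.1,0,0,0],[0,0,0,0,0,0],[0,0,0,0,0,0]])

```text
clock: 18.2
eef_pos: [0.4687, 0.1366, 0.1797]
orientation: [180.0, 0.0, -179.9]
force: [-0.2, 0.4, -3.6]
grip_width: 0.294
grip_force: 70.0
```

Request:
carry_out(increments=[[0,0,-0.1,0,0,0],[0,0,-0.1,0,0,0],[0,0,-0.08,0,0,0],[0,0,-0.05,0,0,0],[0,0,-0.03,0,0,0]])

```text
clock: 18.7
eef_pos: [0.4683, 0.1366, 0.1645]
orientation: [-180.0, -0.0, -179.9]
force: [1.0, -0.1, -4.1]
grip_width: 0.3
grip_force: 70.0
```

Request:
carry_out(increments=[[0,0,-0.03,0,0,0],[0,0,-0.03,0,0,0],[0,0,-0.03,0,0,0],[0,0,-0.03,0,0,0],[0,0,-0.03,0,0,0]])

```text
clock: 19.2
eef_pos: [0.4688, 0.1366, 0.1592]
orientation: [180.0, 0.1, -179.9]
force: [0.3, 0.1, -1.4]
grip_width: 0.297
grip_force: 70.1
```

Request:
carry_out(increments=[[0,0,-0.03,0,0,0],[0,0,-0.03,0,0,0],[0,0,0,0,0,0],[0,0,0,0,0,0],[0,0,0,0,0,0]])

```text
clock: 19.7
eef_pos: [0.4685, 0.1366, 0.1566]
orientation: [-180.0, 0.0, -179.9]
force: [-0.9, 0.2, -2.1]
grip_width: 0.297
grip_force: 70.1
```

The stopper is standing; I'll go to mid-waist and withdraw level along -x.

Request:
carry_out(increments=[[0,0,-0.04,0,0,0],[0,0,-0.03,0,0,0],[0,0,0,0,0,0],[-0.1,0,0,0,0,0],[-0.1,0,0,0,0,0]])

```text
clock: 20.2
eef_pos: [0.4601, 0.1366, 0.1536]
orientation: [-180.0, -0.0, -179.9]
force: [-1.2, 0.4, -2.9]
grip_width: 0.298
grip_force: 70.2
```

Request:
carry_out(increments=[[-0.2,0,0,0,0,0],[-0.2,0,0,0,0,0],[-0.3,0,0,0,0,0],[-0.3,0,0,0,0,0],[-0.3,0,0,0,0,0]])

```text
clock: 20.7
eef_pos: [0.4071, 0.1366, 0.1536]
orientation: [-180.0, -0.0, -179.9]
force: [-0.2, -0.9, -0.4]
grip_width: 0.295
grip_force: 70.2
```

Request:
carry_out(increments=[[-0.4,0,0,0,0,0],[-0.3,0,0,0,0,0],[0,0,0.5,0,0,0],[0,0,0.8,0,0,0],[0,0,0.8,0,0,0]])

```text
clock: 21.2
eef_pos: [0.3793, 0.1366, 0.2383]
orientation: [-180.0, -0.1, -179.9]
force: [1.3, -0.1, -1.9]
grip_width: 0.295
grip_force: 70.2
```

Request:
carry_out(increments=[[0,0,0.8,0,0,0],[0,0,0.5,0,0,0],[0,0,0,0,0,0],[0,0,0,0,0,0],[0,0,0,0,0,0]])

```text
clock: 21.7
eef_pos: [0.3794, 0.1365, 0.2879]
orientation: [-180.0, -0.2, -179.9]
force: [0.4, -0.1, -1.5]
grip_width: 0.298
grip_force: 70.3
```

```bash
cat > chk.py <<'E'
from pts import *
s=arm.read_state();print(s["clock"],s["eef_pos"],s["force"])
for c in("scene","top"):
  f=grab(c)
  for n in("stopper","coaster","decanter","tong"):
    for r in arm.regions_of(c,n)[:2]:
      ys,xs=np.where(r["mask"]); print(c,n,round(r["confidence"],2),np.round(r["location"],1),len(ys),ys.min(),ys.max(),xs.min(),xs.max())
  print("pred head mid",proj(f,[.469,.1366,.09]),"coaster",proj(f,[.469,.1366,.03]))
E
python3 chk.py
```

```text
21.7 [0.3794 0.1365 0.2879] [ 0.3647 -0.1264 -1.493 ]
scene stopper 0.91 [228.4 379.3] 584 212 240 365 391
scene stopper 0.74 [245.6 319.7] 287 205 275 311 332
scene coaster 0.9 [242.8 371.7] 968 218 257 352 396
scene coaster 0.56 [143.8 398.9] 323 131 152 386 408
scene decanter 0.65 [271.8 250. ] 3308 238 303 220 284
scene tong 0.82 [144.4 384.1] 741 115 169 353 394
pred head mid [[222.4072 377.4493]] coaster [[234.2768 374.1257]]
top coaster 0.84 [168.5 274.2] 362 156 196 253 278
top decanter 0.74 [163.  378.5] 2825 136 195 349 408
top tong 0.72 [181.1 312.4] 243 148 226 306 315
top tong 0.63 [197.9 261.4] 157 194 207 251 266
pred head mid [[171.6623 253.9234]] coaster [[177.3045 257.1274]]
```

The stopper stands upright on the unmoved coaster (scene bbox rows 212–240, columns 365–391). Returning the tong; on the way I'll check by template match that it hasn't shifted in the grip.

Request:
carry_out(increments=[[0.5,0.1,0,0,0,0],[0.8,0.1,0,0,0,0],[0.8,0.1,0,0,0,0],[0.8,0.1,0,0,0,0],[0.8,0.1,0,0,0,0]])

```text
clock: 22.7
eef_pos: [0.5298, 0.1568, 0.2894]
orientation: [-180.0, -0.0, -179.9]
force: [-0.3, -0.4, -0.7]
grip_width: 0.296
grip_force: 70.3
```

Request:
carry_out(increments=[[0.8,0.05,0,0,0,0],[0.4,0,0,0,0,0],[0,0,0,0,0,0],[0,0,0,0,0,0],[0,0,0,0,0,0]])

```text
clock: 23.2
eef_pos: [0.5756, 0.1587, 0.2896]
orientation: [-180.0, -0.0, -179.8]
force: [1.8, -0.3, -2.1]
grip_width: 0.296
grip_force: 70.3
```

```bash
python3 - <<'E'
from pts import *
s=arm.read_state();print(s["clock"],s["eef_pos"],s["orientation"],s["ft_torque"])
f=grab("wrist");save(f,"w9.png")
a=cv2.imread("pics/a1.png",0);b=cv2.imread("pics/w9.png",0)
for n,(r0,r1,c0,c1) in dict(clawL=(188,212,258,298),clawR=(188,212,343,388),shL=(205,265,258,305),shR=(205,265,338,386),fold=(280,348,288,354)).items():
    t=a[r0:r1,c0:c1];w=b[r0-10:r1+10,c0-10:c1+10];m=cv2.matchTemplate(w,t,cv2.TM_CCOEFF_NORMED);_,v,_,l=cv2.minMaxLoc(m);print(n,round(v,2),"dcol",l[0]-10,"drow",l[1]-10)
E
```

```text
23.2 [0.5756 0.1587 0.2896] [-179.9996   -0.0408 -179.8469] [-0.041   0.0014 -0.0323]
clawL 0.36 dcol 10 drow 6
clawR 0.35 dcol 10 drow -10
shL 0.38 dcol -1 drow 2
shR 0.46 dcol 8 drow 4
fold 0.75 dcol 0 drow 0
```

Request:
carry_out(increments=[[0,0,-0.6,0,0,0],[0,0,-0.8,0,0,0],[0,0,-0.8,0,0,0],[0,0,-0.8,0,0,0],[0,0,-0.6,0,0,0]])

```text
clock: 23.75
eef_pos: [0.5749, 0.1587, 0.1441]
orientation: [-180.0, -0.1, -179.8]
force: [-0.9, -0.5, -2.3]
grip_width: 0.297
grip_force: 70.3
```

Request:
carry_out(increments=[[0,0,-0.4,0,0,0],[0,0,-0.15,0,0,0],[0,0,0,0,0,0],[0,0,0,0,0,0],[0,0,0,0,0,0]])

```text
clock: 24.25
eef_pos: [0.5775, 0.1587, 0.1254]
orientation: [180.0, 0.2, -179.9]
force: [-0.0, 0.5, -2.3]
grip_width: 0.293
grip_force: 70.3
```

```bash
python3 - <<'E'
from pts import *
for _ in range(3):
    s=arm.read_state();print(s["clock"],s["eef_pos"],s["force"]);grab("scene")
E
```

```text
24.25 [0.5775 0.1587 0.1254] [-0.0104  0.5144 -2.3261]
24.3 [0.5774 0.1587 0.1252] [ 0.7166  1.1983 -1.8827]
24.35 [0.5772 0.1587 0.125 ] [ 0.1428  0.4803 -2.7841]
```

Request:
carry_out(increments=[[0,0,-0.05,0,0,0],[0.2,0,0,0,0,0],[0.3,0,0,0,0,0],[0.2,0,0,0,0,0],[0,0,0,0,0,0]])

```text
clock: 24.9
eef_pos: [0.6057, 0.1584, 0.1217]
orientation: [180.0, 0.0, -179.9]
force: [-0.4, 0.0, -1.6]
grip_width: 0.295
grip_force: 70.3
```

Request:
carry_out(increments=[[0,0,0,0,0,0],[0,0,0,0,0,0],[0,0,0,0,0,0],[0,0,0,0,0,0],[0,0,0,0,0,0]])

```text
clock: 25.4
eef_pos: [0.6043, 0.1586, 0.1218]
orientation: [180.0, 0.0, -179.9]
force: [-0.7, -0.0, -1.4]
grip_width: 0.294
grip_force: 70.3
```

Request:
carry_out(increments=[[0,0,0.02,0,0,0],[0.2,0,0,0,0,0],[0.2,0,0,0,0,0],[0.2,0,0,0,0,0],[0.2,0,0,0,0,0]])

```text
clock: 25.9
eef_pos: [0.6369, 0.1586, 0.1221]
orientation: [180.0, -0.1, -179.9]
force: [-2.7, 0.1, -1.9]
grip_width: 0.296
grip_force: 70.3
```

Request:
carry_out(increments=[[0.2,0,0,0,0,0],[0.13,0,0,0,0,0],[0,0,0,0,0,0],[0,0,0,0,0,0],[0,0,0,0,0,0]])

```text
clock: 26.4
eef_pos: [0.6497, 0.1585, 0.1225]
orientation: [-180.0, -0.0, -179.9]
force: [-3.6, 0.1, -1.2]
grip_width: 0.298
grip_force: 70.6
```

Request:
carry_out(increments=[[0,0,0,0,0,0],[0,0,0,0,0,0],[0,0,0,0,0,0],[0,0,0,0,0,0],[0,0,0,0,0,0]])

```text
clock: 26.9
eef_pos: [0.6497, 0.1586, 0.1225]
orientation: [-180.0, 0.0, -179.9]
force: [-2.5, -0.9, -2.5]
grip_width: 0.296
grip_force: 70.5
```

Request:
carry_out(increments=[[0,0,-0.01,0,0,0],[0,0,-0.01,0,0,0],[0,0,-0.01,0,0,0],[0,0,0,0,0,0],[0,0,0,0,0,0]])

```text
clock: 27.4
eef_pos: [0.6497, 0.1586, 0.1223]
orientation: [-180.0, 0.0, -179.9]
force: [-6.1, -1.4, 4.5]
grip_width: 0.292
grip_force: 71.3
```

Request:
carry_out(increments=[[0,0,0,0,0,0],[0,0,0,0,0,0],[0,0,0,0,0,0],[0,0,0,0,0,0],[0,0,0,0,0,0]])

```text
clock: 27.9
eef_pos: [0.6498, 0.1586, 0.1223]
orientation: [-180.0, 0.0, -179.9]
force: [-6.4, -1.8, 5.0]
grip_width: 0.296
grip_force: 71.3
```

The tong rests on the ledge and against the stop. Releasing.

Request:
carry_out(increments=[[0,0,0,0,0,0],[0,0,0,0,0,0],[0,0,0,0,0,0],[0,0,0,0,0,0],[0,0,0,0,0,0]], gripper=60)

```text
clock: 28.4
eef_pos: [0.6498, 0.1586, 0.1213]
orientation: [180.0, 0.0, -179.9]
force: [-0.5, -0.6, 0.2]
grip_width: 0.704
grip_force: 0.0
```

Request:
carry_out(increments=[[0,0,0.2,0,0,0],[0,0,0.5,0,0,0],[0,0,0.8,0,0,0],[0,0,0.8,0,0,0],[0,0,0.8,0,0,0]])

```text
clock: 28.9
eef_pos: [0.6496, 0.1587, 0.2472]
orientation: [180.0, 0.0, -179.9]
force: [0.1, -0.1, -0.0]
grip_width: 0.703
grip_force: 0.0
```

Request:
carry_out(increments=[[-0.7,0,0.8,0,0,0],[-0.8,0,0.3,0,0,0],[-0.8,0.1,0,0,0,0],[-0.8,0.1,0,0,0,0],[0,0.1,0,0,0,0]])

```text
clock: 29.4
eef_pos: [0.5226, 0.1712, 0.2902]
orientation: [180.0, -0.0, -179.8]
force: [-0.7, -0.7, -0.2]
grip_width: 0.7
grip_force: 0.0
```

Request:
carry_out(increments=[[0,0,0,0,0,0],[0,0,0,0,0,0],[0,0,0,0,0,0],[0,0,0,0,0,0],[0,0,0,0,0,0]], gripper=85)

```text
clock: 29.9
eef_pos: [0.5261, 0.1704, 0.2889]
orientation: [-180.0, -0.0, -179.9]
force: [0.4, -0.3, 0.3]
grip_width: 0.989
grip_force: 0.0
```

```bash
python3 chk.py; python3 - <<'E'
from pts import *
f=grab("wrist");save(f,"end.png");s=arm.read_state();print(s["eef_pos"],s["orientation"])
w1=cv2.imread("pics/w1.png",0);e=cv2.imread("pics/end.png",0)
for n in("tong","rack","stopper","coaster"):
    for r in arm.regions_of("wrist",n)[:2]: print(n,round(r["confidence"],2),np.round(r["location"],1),r["mask"].sum())
for n,(a,b,c,d) in dict(rack=(236,300,274,350),fold=(290,322,292,325),claws=(240,262,276,348)).items():
    w=e[a-25:b+25,c-30:d+30];m=cv2.matchTemplate(w,w1[a:b,c:d],cv2.TM_CCOEFF_NORMED);_,v,_,l=cv2.minMaxLoc(m);print(n,round(v,2),l[0]-30,l[1]-25)
c=.6505,.158
for d in([0,0,.168],[-.017,0,.116]): print(proj(f,np.array([*c,0])+d))
E
```

```text
29.9 [0.5261 0.1704 0.2889] [ 0.4379 -0.3299  0.2543]
scene stopper 0.69 [225.2 377. ] 577 212 239 365 391
scene coaster 0.67 [245. 375.] 1022 218 257 352 397
scene coaster 0.62 [145.4 398. ] 391 133 152 384 408
scene decanter 0.59 [274.3 250.2] 3294 238 303 220 284
scene tong 0.88 [295.4 416.1] 603 277 312 389 429
scene tong 0.59 [255.8 175.6] 3781 218 294 146 203
pred head mid [[222.4072 377.4493]] coaster [[234.2768 374.1257]]
top stopper 0.89 [173.6 252.5] 548 159 185 242 266
top coaster 0.83 [179.9 257.7] 967 157 198 235 278
top coaster 0.31 [ 98.8 266. ] 163 82 113 233 270
top decanter 0.67 [161.8 379. ] 2775 136 195 349 408
top tong 0.56 [ 91.3 258.4] 226 78 110 237 266
pred head mid [[171.6623 253.9234]] coaster [[177.3045 257.1274]]
[0.5256 0.1706 0.2893] [-179.9986    0.0018 -179.8569]
tong 0.91 [276.1 301.4] 1604
rack 0.97 [266. 311.] 2513
stopper 0.77 [122.3 290. ] 2380
coaster 0.85 [103.5 311.3] 3662
rack 0.99 0 0
fold 0.97 0 0
claws 0.98 0 0
[[310.682  308.4765]]
[[269.448  309.9068]]
```

The final checks are good: the rack and tong template match is 0.99 at zero shift, the stopper is centred upright on the coaster, and the decanter hasn't moved. Handing in.

```bash
python3 -c "
from cell import arm
print(arm.hand_in())"
```

```text
the job is handed in; nothing more can be done
None
```

The stopper is out of the decanter and standing upright on the large marble coaster, and the tong is back in its clip; the job was handed in at about 30 s on the robot's clock, with no verdict returned.

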